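# Settle the laser mirror carrier on its kinematic base

### The arm

A 6-joint arm with a two-finger parallel gripper is mounted at the origin on the work surface. World frame = base frame: x ahead of the robot, y to its left, z up, the work surface at z = 0. Lengths are in m, angles in rad, forces in N, time in s.
With the tool pointing down it reaches from about 0.3 to 0.775 m from the base axis. Payload 14.6 kg.
Tool frame: the origin (TCP) lies where the fingers leave the gripper's body, on its centre line; the fingertips stand tip_reach ahead of it and the grasp point (between the pads) lies 54 mm ahead of it (tip_reach is the distance from the TCP to the fingertips, in m); z points along the fingers, y is the direction in which the jaws open and shut (so a half turn about z gives the same grasp; the last joint's range is limited). The gripper opens to 85 mm and grips with 20 to 120 N. Pads are 22 mm wide; open, the fingers measure 114 mm over their backs; the gripper's body (76 mm by 85 mm) begins 54 mm behind the grasp point. The pads swing forward as they close: fully open they stand 13 mm farther back than shut.
Start: joints at [-1.358, 0.3, 1.521, -0, 1.321, -0.067], TCP at [0.152, -0.529, 0.304] pointing down, gripper open.
Joint ranges: [-3.03, 3.03], [-0.79, 2.21], [0.23, 2.52], [-1.04, 4.18], [0, 3.07], [-2.55, 2.55]. Speed limits (rad/s): [2.22, 2.22, 2.57, 3.14, 3.14, 3.14].

### API

Orientations are given as a 3x3 rotation matrix whose columns are the frame's x, y, z axes.
In Python, from bench import * gives the robot as it stands. The module is installed in compiled form; this text tells all that it offers.
- The arm moves only by the tool send_rows, never from a script. Its argument "motion" is a list of rows, each a list of 3 entries, a list of its own where there are three numbers: the shift along the world's x, y, z in mm, then the turn about the world's z in degrees, then the opening in per cent of the stroke, from 0 (shut) to 100 (fully open). In form: [[[tx, ty, tz], roll, grip], ...]. A call has 1 to 5 rows; each row is the pose to reach, as a shift and turn from the pose commanded when the call began; what a row does not reach only later rows make up. A row lasts 1/8 s, in which the tool goes at most 62.5 mm and 10.7 degrees, less where a joint would pass 70% of its speed; a pose out of reach is approached as far as the arm can. A call with a gripper value outside its range is refused whole. The fingers move at their own pace and stop on an object; "newtons" is the grip in N (left out, the last holds). Time passes only in rows, so rows that repeat a pose let the fingers close. It gives the time, the measured TCP pose, the force and the opening at its end, in the units of the state.
- sense(): the state, without advancing time (a new reading comes with each control period).
- capture(name): name is "scene" or "top" or "wrist"; returns a dict with "image" (400x640x3 uint8, blue, green, red), "camera_matrix" (3x3 intrinsics, pixels), "eye" and "orientation" of the camera in the world; the wrist camera has in their place "hand_eye" (4x4, takes a point from camera to tool coordinates, whose origin is the TCP and whose axes are the flange's). Camera axes: x right, y down, z forward; pixel columns grow to the right and rows downward; lengths in m; the calibration is good to about 2 mm. A picture is of the moment at which its call begins: read the wrist's pose just before it. There is no depth.
- finish_job(): hands the job in, once; it reports no verdict.
Trained networks look in the newest picture that a camera, given by its name, has taken for a name from the list of things; names that differ only in an ending like _2 or _b are one class to them, and where a whole thing is asked for, a point or a joint stands for the part that bears it (a point fixed in the world has none). Each returns a list of dicts, best first, with "score" (0 to 1); they miss things now and then, are a little off and sometimes report something else, mostly with a low value. They report only what shows in the picture. A call takes as long as a camera call. They do not tell look-alikes from the thing itself.
- search_frame(camera, query): "box" ([left, top, right, bottom] in pixels, round what is visible of it).
- masks_of(camera, query): "region" (400x640 bool, what is visible of it) and "box" ([left, top, right, bottom] in pixels, round what is visible of it).
- landmark_of(camera, query): "at" ([column, row] in pixels: a listed point, or the origin of a listed thing).
The state is a dict: "clock": time; "qpos": joint angles; "qvel": joint speeds; "joint_torque": joint torques, N m; "position": TCP position; "eef_rot": TCP orientation; "ft_force": force on the tool from outside, world axes, zero at the start; "moment": the same for the moment, N m; "gripper_width": opening from 0.0 (shut) to 1.0 (fully open).
Only numpy, scipy, OpenCV 4.12 (cv2) and the standard library are available. Lean on these libraries where they do the work, as an engineer would, in place of code of your own. Each camera call takes 0.05 s, during which the arm holds its last target.

### The job

The laser cutter's mirror carrier has been cleaned: lift it out of its red cradle and settle it on the white kinematic base, each ball foot in its own seat (cone, groove and flat), so that it sits fully home and level, then let go of it. The seat plate is clamped a little off centre and is not tracked, so find the seats gently by feel: never press or knock the ball feet with more than 25 N, and keep the carrier from tipping more than about 25 degrees. Leave the other things on the table where they are.

Things in the scene. Friction and masses are not known exactly. Their poses are not given: they have to be found in the camera images.
- carrier: Mirror carrier, loose, 0.35-0.55 kg: aluminium plate 116 (x) x 120 (y) x 8 mm; on it a black block 40 (x) x 26 (y) x 46 mm high in the middle (grip it across y), a brass mirror ring 40 mm across ahead of it (x 24 to 42, up to z 54 mm), a dark block 16 x 30 x 30 mm behind (x -48 to -32). Origin: centre of the plate's underside; +x to the mirror, z up. Centre of mass within 10 mm of the block's axis.
- feet: The carrier's three steel ball feet (16 mm balls) on stems under the plate, rigid with it; frame as the carrier's. Each is marked by a brass dot on the plate's top. Polished: friction on the seats is 0.16 to 0.24, low enough to slide into a seat by weight.
- foot_cone (a point): Centre of the ball foot that belongs in the cone: at x 40, y 30, z -14 mm in the carrier's frame.
- foot_groove (a point): Centre of the ball foot that belongs in the groove: at x -40, y 30, z -14 mm in the carrier's frame.
- foot_flat (a point): Centre of the ball foot that belongs on the flat: at x 0, y -40, z -10.3 mm in the carrier's frame, 3.7 mm higher than the other two: the carrier is level only when those two have sunk fully into their seats (about 0.05 rad off level with one or both out).
- grip (a point): Middle of the black block, 36 mm above the carrier's underside (origin), on its z axis: the point to take it by. The block's top is at 54 mm.
- base: Kinematic base, fixed: white block 190 (x) x 180 (y) x 24 mm, origin at the centre of its underside. On it sits a dark steel seat plate, 150 x 150 mm, level, rigid, flat but for its seats, NOT tracked: its centre is up to 13 mm off the base's centre in each of the base's x and y, it is turned up to 0.10 rad either way, and shimmed: its top is 38 to 42 mm above the base's underside.
- cone_mark (a point): Where the cone's mouth would be if the seat plate were central, unturned and unshimmed: x 40, y 30, z 38 mm in the base's frame. The true cone (brass, 45-degree walls, 14 mm mouth, at x 40, y 30 mm from the seat plate's centre) is within 18 mm of it in each of x and y. A ball sinks 3.7 mm below its height on the flat top.
- groove_mark (a point): The same nominal point for the groove: x -40, y 30, z 38 mm in the base's frame. The true one, at that place on the seat plate, is a brass V groove, 45-degree walls, 14 mm wide, 36 mm long, running along the seat plate's x, towards the cone. A ball sinks 3.7 mm.
- flat_mark (a point): The same nominal point for the flat seat: x 0, y -40, z 38 mm in the base's frame; a bright disc 40 mm across, flush with the seat plate's top. Seated, the carrier's underside is 18.3 mm above the seat plate's top.
- cradle: Red fixed cradle where the carrier starts, 130 x 130 mm, 36 mm high: a floor with two rails along its x, 10 mm wide, at y +/-54 mm; the carrier's plate lies on the rails by its edges, its feet hang free between them. Origin: centre of its underside.
- hex_key: L-shaped steel hex key lying flat, 80 mm by 25 mm, 6 mm thick; origin under the middle of its long arm, which runs along its y. Loose bystander.
- spare_ring: Spare brass mirror ring, 42 mm across, 12 mm high; origin under its middle. Loose bystander.
- cleaner: White closed bottle with a blue cap, 52 mm across, 130 mm high; origin under its middle. Loose bystander.
- jar: Red closed jar, 60 mm across, 65 mm high; origin under its middle. Loose bystander.
- driver: Screwdriver with a yellow handle lying flat along its x. Loose bystander.
- cutout: Flat plywood offcut with two holes, 110 x 80 x 6 mm; origin under its middle. Loose bystander.
- cup: Blue ceramic cup, 72 mm across, 85 mm high; origin under its middle. Loose bystander.
Mind the look-alikes: they are no part of the job. What is shaped like the cradle but pink or turquoise is not meant. Of the things shaped like the carrier, the aluminium one is meant.

How it is judged:
On the way:
1. the carrier is lifted clear of the cradle (z of carrier in the frame of cradle above 0.075 m and contact force between carrier and cradle below 0.01 N), for 0.1 s.
At the end, for the whole second after the job is handed in: The carrier rests on the base, released, still and level within 0.015 rad (only so with all feet home), cone foot within 26 mm of the cone mark in plan, cone and groove feet over 18 mm to the base's +x and -x, flat foot over 18 mm to its -y, underside under 65 mm above the base's (angle between carrier's own z axis and vertical below 0.015 rad and horizontal distance between foot_cone and cone_mark below 0.026 m and x of foot_cone in the frame of base above 0.018 m and x of foot_groove in the frame of base below -0.018 m and y of foot_flat in the frame of base below -0.018 m and z of carrier in the frame of base below 0.065 m and contact force between feet and anything else above 1 N and linear speed of carrier below 0.01 m/s and angular speed of carrier below 0.05 rad/s); the robot touches nothing.
It fails at once if the ball feet are pressed or knocked with more than 25 N (contact force between feet and anything else above 25 N).
It fails at once if the carrier is tipped by more than 0.5 rad (angle between carrier's own z axis and vertical above 0.5 rad).
It fails at once if a bystander is moved by more than 20 mm (distance of any of hex_key, spare_ring, cleaner, jar, driver, cutout, cup from where it was at the start of the episode above 0.02 m).
It also fails if it takes over 72 s, if anything falls off the work surface, if the arm or the gripper's body presses on something with over 40 N, if the wrist force passes 120 N, or if a joint passes its speed limit or range.

## Working session

There is one attempt and no reset: what is moved stays moved. The work goes in short steps, Python scripts to look and compute and a tool call to move; the robot and the scene stay as the last step left them, time stands still between calls to the robot, and variables do not carry over. Pictures are saved under pics/ and viewed, and the job is handed in when it is done.

Besides the shell and the picture viewer there is one more tool, called after ">>>" as name(argument=value, ...), one argument or row to a line, values as JSON. send_rows: Moves the arm, as the interface text tells. Its arguments: {"type":"object","properties":{"motion":{"type":"array","items":{"type":"array"}},"newtons":{"type":"number"}},"required":["motion"]}

```bash
mkdir -p pics
python3 - <<'E'
from bench import *
import cv2
s=sense(); print(s)
for n in ("scene","top"):
    c=capture(n); cv2.imwrite(f"pics/{n}0.png",c["image"]); print(n,c["camera_matrix"],c["eye"],c["orientation"])
    for q in ("carrier","cradle","base"):
        for r in search_frame(n,q)[:4]: print(q,r["score"],r["box"])
    for q in ("grip","foot_cone","foot_groove","foot_flat","cone_mark","groove_mark","flat_mark","cradle"):
        for r in landmark_of(n,q)[:4]: print(q,r["score"],r["at"])
c=capture("wrist"); print(c["camera_matrix"],c["hand_eye"]); cv2.imwrite("pics/wrist0.png",c["image"])
print(sense()["clock"])
E
```

```text
{'clock': 0.0, 'qpos': array([-1.35761654e+00,  3.00496017e-01,  1.52158665e+00, -1.75771035e-05,
        1.32070044e+00, -6.66001512e-02]), 'qvel': array([-0.00126769, -0.00014989, -0.00078747, -0.00032054, -0.00127404,
        0.0009148 ]), 'joint_torque': array([-1.93648397e-03, -5.43503988e+01, -3.61798990e+01, -2.12964283e-04,
        3.97609459e-03, -7.15073057e-06]), 'position': array([ 0.1518419 , -0.52846931,  0.30330524]), 'eef_rot': array([[ 9.61115035e-01,  2.76148182e-01, -2.68508729e-04],
       [ 2.76148305e-01, -9.61114337e-01,  1.15990781e-03],
       [ 6.22388447e-05, -1.18895307e-03, -9.99999291e-01]]), 'ft_force': array([-0.84555444,  0.59969645,  0.57966023]), 'moment': array([ 0.01300037,  0.02768688, -0.05042985]), 'gripper_width': 1.0001319994464184}
scene [[439.76984796   0.         323.29979544]
 [  0.         439.76984796 195.10393239]
 [  0.           0.           1.        ]] [ 1.25459006 -0.33505941  0.83344699] [[ 0.44483223  0.61723339 -0.64895857]
 [ 0.89553541 -0.29694624  0.33142005]
 [ 0.01185771 -0.72859171 -0.68484562]]
carrier 0.86 [357.7, 174.9
[... 894 characters left out ...]
.8]
cradle 0.7 [138.6, 192.5, 205.2, 256.3]
cradle 0.68 [189.4, 90.0, 246.5, 148.2]
cradle 0.43 [313.6, 190.9, 342.9, 205.5]
base 0.58 [360.7, 163.0, 431.5, 237.4]
grip 0.93 [250.0, 189.6]
grip 0.72 [388.4, 293.2]
groove_mark 0.91 [389.1, 212.3]
cradle 0.82 [217.2, 118.6]
cradle 0.69 [172.3, 223.8]
[[359.19472486   0.         320.96814319]
 [  0.         359.19472486 195.94383355]
 [  0.           0.           1.        ]] [[-6.28679596e-05 -9.61502940e-01 -2.74794635e-01  7.00080753e-02]
 [ 9.99999752e-01  1.32217886e-04 -6.91410260e-04  9.97681008e-05]
 [ 7.01125764e-04 -2.74794611e-01  9.61502694e-01 -6.89939653e-02]
 [ 0.00000000e+00  0.00000000e+00  0.00000000e+00  1.00000000e+00]]
1.25
```

Run:
```python
import cv2
a=cv2.imread("pics/top0.png"); cv2.imwrite("pics/top0b.png",cv2.resize(a[80:330,120:450],(792,600),interpolation=cv2.INTER_CUBIC))
```

```text
(no output)
```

View pics/scene0.png

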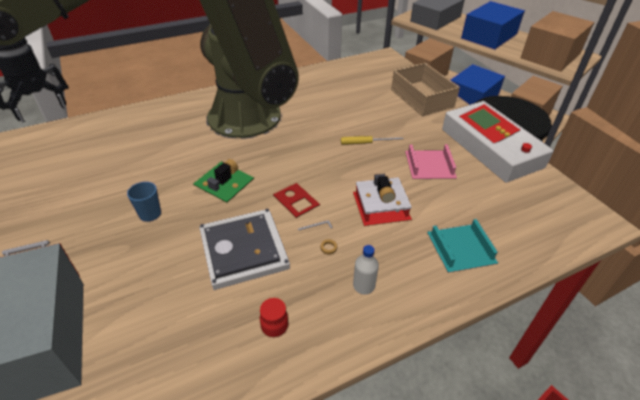

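View pics/top0.png

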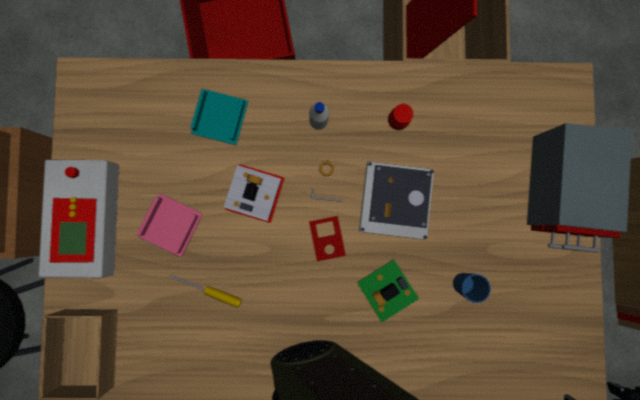

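View pics/top0b.png

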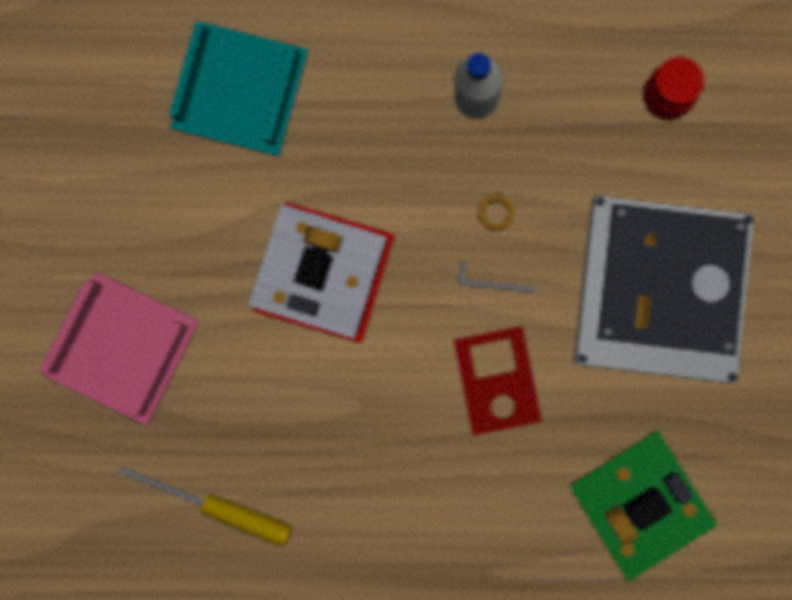

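```bash
cat > h.py <<'E'
import numpy as np, cv2
def ray(K,R,eye,uv,z):
    d=R@np.linalg.solve(K,[uv[0],uv[1],1.0]); return eye+d*(z-eye[2])/d[2]
K_t=np.array([[389.49182174,0,313.10669757],[0,389.49182174,199.54371737],[0,0,1]])
E_t=np.array([0.48265415,0.03600228,1.05814214])
R_t=np.array([[0.00764825,-0.99757914,0.06911846],[-0.99996118,-0.00793232,-0.00383633],[0.00437531,-0.06908644,-0.99760108]])
def top(uv,z): return ray(K_t,R_t,E_t,uv,z)
K_w=np.array([[359.19472486,0,320.96814319],[0,359.19472486,195.94383355],[0,0,1]])
H=np.array([[-6.28679596e-05,-9.61502940e-01,-2.74794635e-01,7.00080753e-02],[9.99999752e-01,1.32217886e-04,-6.91410260e-04,9.97681008e-05],[7.01125764e-04,-2.74794611e-01,9.61502694e-01,-6.89939653e-02],[0,0,0,1]])
def wrist(s,uv,z):
    R=np.array(s["eef_rot"]); p=np.array(s["position"])
    return ray(K_w,R@H[:3,:3],p+R@H[:3,3],uv,z)
def proj(s,P):
    R=np.array(s["eef_rot"]); p=np.array(s["position"])
    q=(R@H[:3,:3]).T@(np.asarray(P)-p-R@H[:3,3]); v=K_w@q; return v[:2]/v[2]
E
python3 - <<'E'
from h import *
a=lambda u,v:(120+u*330/792,80+v*250/600)
for n,u,v,z in [("cone",650,240,.04),("groove",643,312,.04),("flat",711,283,.04),("b1",599,202,.024),("b2",748,219,.024),("b3",735,377,.024),("b4",580,358,.024),
 ("c_dot",301,228,.046),("g_dot",279,297,.046),("f_dot",351,282,.046),("block",313,268,.09)]:
    print(n,top(a(u,v),z).round(4))
E
```

```text
cone [ 0.6064 -0.1721  0.04  ]
groove [ 0.5273 -0.1639  0.04  ]
flat [ 0.5596 -0.2385  0.04  ]
b1 [ 0.6505 -0.1186  0.024 ]
b2 [ 0.6328 -0.285   0.024 ]
b3 [ 0.4571 -0.2682  0.024 ]
b4 [ 0.4767 -0.0972  0.024 ]
c_dot [0.6157 0.2096 0.046 ]
g_dot [0.5402 0.2319 0.046 ]
f_dot [0.5571 0.1542 0.046 ]
block [0.5682 0.1887 0.09  ]
```

>>> send_rows(
  motion=[
    [[60,0,0],-4,100],
    [[110,40,0],-9,100],
    [[160,80,0],-13,100],
    [[210,120,-5],-17,100],
    [[260,160,-10],-22,100],
  ],
)

```text
clock: 1.88
position: [0.4082, -0.3712, 0.2945]
eef_rot: [[0.994, -0.107, 0.0], [-0.107, -0.994, -0.0], [0.0, 0.0, -1.0]]
ft_force: [1.1, -0.6, 0.1]
gripper_width: 0.999
```

>>> send_rows(
  motion=[
    [[40,35,-15],0,100],
    [[80,70,-30],0,100],
    [[130,110,-40],0,100],
    [[140,165,-45],0,100],
    [[140,165,-45],0,100],
  ],
)

```text
clock: 2.5
position: [0.5476, -0.2043, 0.2487]
eef_rot: [[0.995, -0.1, -0.001], [-0.1, -0.995, 0.001], [-0.001, -0.001, -1.0]]
ft_force: [-0.7, -0.6, -0.5]
gripper_width: 1.001
```

Run:
```python
from bench import *
from h import *
s=sense(); print(s["clock"],s["position"],s["eef_rot"][:,0],s["qpos"],abs(s["qvel"]).max(),s["ft_force"])
c=capture("wrist"); cv2.imwrite("pics/w1.png",c["image"])
print(s["position"]-sense()["position"])
```

```text
2.5 [ 0.54761736 -0.20433267  0.24872622] [ 0.9950209  -0.09965956 -0.00117268] [-4.19897793e-01  4.24882456e-01  1.48337519e+00  3.88625203e-04
  1.23469207e+00  1.25059591e+00] 0.0730045134653412 [-0.66119295 -0.59300024 -0.51721988]
[ 0.00038597  0.00186557 -0.00049086]
```

View pics/w1.png

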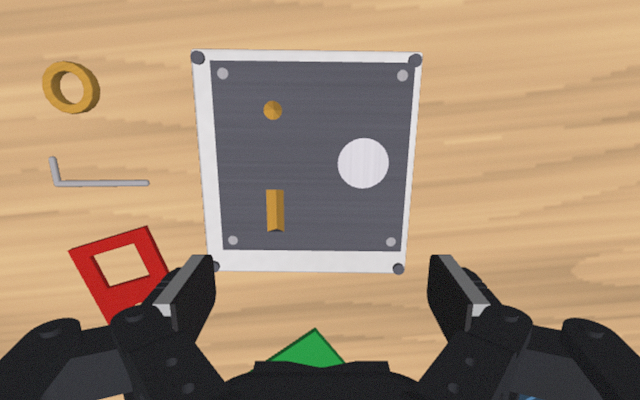

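Run:
```python
from bench import *
from h import *
from scipy import ndimage as nd
for k in range(2):
    s=sense(); c=capture("wrist"); im=c["image"]; hsv=cv2.cvtColor(im,cv2.COLOR_BGR2HSV).astype(int)
    print(s["clock"],s["position"],abs(s["qvel"]).max())
    reg=np.zeros((400,640),bool); reg[55:245,210:408]=1
    br=(hsv[...,1]>110)&reg; l,n=nd.label(br)
    res={}
    for i in range(1,n+1):
        m=l==i
        if m.sum()>100:
            v,u=nd.center_of_mass(m); r,cc=nd.find_objects(l)[i-1]
            print("brass",m.sum(),u,v,(cc.start,cc.stop,r.start,r.stop))
            res["cone" if v<150 else "groove"]=(u,v)
    wh=(im.min(-1)>170)&reg; l,n=nd.label(wh)
    big=max(range(1,n+1),key=lambda i:(l==i).sum()*(abs(nd.center_of_mass(l==i)[1]-360)<40))
    v,u=nd.center_of_mass(l==big); print("flat",(l==big).sum(),u,v); res["flat"]=(u,v)
    for z in (.038,.040,.042):
        P={q:wrist(s,res[q],z)[:2] for q in res}
        d=P["cone"]-P["groove"]; print(z,{q:P[q].round(4) for q in P},"len",np.linalg.norm(d),"yaw",np.arctan2(d[1],d[0]), "cf",np.linalg.norm(P["cone"]-P["flat"]),"gf",np.linalg.norm(P["groove"]-P["flat"]))
    # least squares similarity fit: plate frame -> world at z=.040
        A=np.array([[.04,.03],[-.04,.03],[0,-.04]]); B=np.array([P[q] for q in("cone","groove","flat")])
        M,_=cv2.estimateAffinePartial2D(A,B,method=cv2.LMEDS) if 0 else (None,None)
        a=A-A.mean(0); b=B-B.mean(0); th=np.arctan2((a[:,0]*b[:,1]-a[:,1]*b[:,0]).sum(),(a*b).sum()); R=np.array([[np.cos(th),-np.sin(th)],[np.sin(th),np.cos(th)]])
        t=B.mean(0)-R@A.mean(0); print("  fit c",t.round(4),"yaw",th.round(4),"resid mm",((B-(A@R.T+t))*1e3).round(1).tolist())
```

```text
2.55 [ 0.54723139 -0.20619824  0.24921709] 0.05061985642178605
brass 267 269.4157303370786 109.91011235955057 (261, 279, 101, 120)
brass 678 272.28613569321533 209.47787610619469 (264, 282, 189, 231)
flat 1990 360.04773869346735 162.54472361809044
0.038 {'cone': array([ 0.6087, -0.173 ]), 'groove': array([ 0.5297, -0.1641]), 'flat': array([ 0.5613, -0.2386])} len 0.07950808123501142 yaw -0.11134247341339593 cf 0.08089186790307015 gf 0.08085372753053856
  fit c [ 0.5658 -0.1985] yaw -0.1116 resid mm [[-0.2, 0.2], [0.3, 0.1], [-0.0, -0.3]]
0.04 {'cone': array([ 0.6088, -0.1733]), 'groove': array([ 0.5303, -0.1645]), 'flat': array([ 0.5617, -0.2384])} len 0.0789405381680267 yaw -0.11134247341339586 cf 0.0803144471165198 gf 0.08027657899686702
  fit c [ 0.5662 -0.1987] yaw -0.1116 resid mm [[-0.5, 0.0], [0.5, -0.1], [-0.0, 0.1]]
0.042 {'cone': array([ 0.6088, -0.1736]), 'groove': array([ 0.5309, -0.1649]), 'flat': array([ 0.5621, -0.2382])} len 0.07837299510104205 yaw -0.11134247341339597 cf 0.0797370263299695 gf 0.07969943046319548
  fit c [ 0.5665 -0.1988] yaw -0.1116 resid mm [[-0.8, 
[... 462 characters left out ...]
2 gf 0.08080869500310403
  fit c [ 0.5659 -0.1985] yaw -0.1125 resid mm [[-0.3, 0.2], [0.4, 0.1], [-0.1, -0.3]]
0.04 {'cone': array([ 0.6088, -0.1733]), 'groove': array([ 0.5305, -0.1645]), 'flat': array([ 0.5617, -0.2384])} len 0.07877767464171972 yaw -0.11198525812529177 cf 0.08030394702412429 gf 0.08023245500228604
  fit c [ 0.5663 -0.1987] yaw -0.1125 resid mm [[-0.6, 0.1], [0.6, -0.1], [-0.0, 0.0]]
0.042 {'cone': array([ 0.6088, -0.1736]), 'groove': array([ 0.5311, -0.1648]), 'flat': array([ 0.5621, -0.2382])} len 0.0782118830640011 yaw -0.11198525812529189 cf 0.0797271935582413 gf 0.07965621500146812
  fit c [ 0.5666 -0.1988] yaw -0.1125 resid mm [[-0.9, -0.1], [0.9, -0.3], [0.0, 0.4]]
```

>>> send_rows(
  motion=[
    [[0,60,0],-3,100],
    [[0,120,0],-5,100],
    [[5,180,0],-7,100],
    [[5,240,0],-9,100],
    [[5,300,0],-10.5,100],
  ],
)

```text
clock: 3.28
position: [0.552, 0.0929, 0.2498]
eef_rot: [[0.958, -0.286, 0.001], [-0.286, -0.958, -0.0], [0.001, -0.0, -1.0]]
ft_force: [0.7, -0.3, 0.4]
gripper_width: 1.001
```

>>> send_rows(
  motion=[
    [[0,50,0],0,100],
    [[0,80,0],0,100],
    [[0,95,0],0,100],
    [[0,95,0],0,100],
    [[0,95,0],0,100],
  ],
)

```text
clock: 3.9
position: [0.5521, 0.186, 0.2494]
eef_rot: [[0.959, -0.285, -0.0], [-0.285, -0.959, -0.0], [0.0, 0.0, -1.0]]
ft_force: [0.1, 0.1, 0.3]
gripper_width: 1.003
```

Run:
```python
from bench import *
from h import *
s=sense(); c=capture("wrist"); cv2.imwrite("pics/w2.png",c["image"])
print(s["clock"],s["position"],s["eef_rot"][:,0],abs(s["qvel"]).max(),s["ft_force"])
for q in ("grip","foot_cone","foot_groove","foot_flat","cradle"):
    for r in landmark_of("wrist",q)[:2]: print(q,r["score"],r["at"])
```

```text
3.9 [0.55209566 0.1859625  0.24941319] [ 9.58561245e-01 -2.84886535e-01  4.58533498e-05] 0.0035168363884471 [0.13268419 0.07379922 0.25519161]
grip 0.93 [305.7, 174.1]
cradle 0.87 [122.6, 297.0]
```

View pics/w2.png

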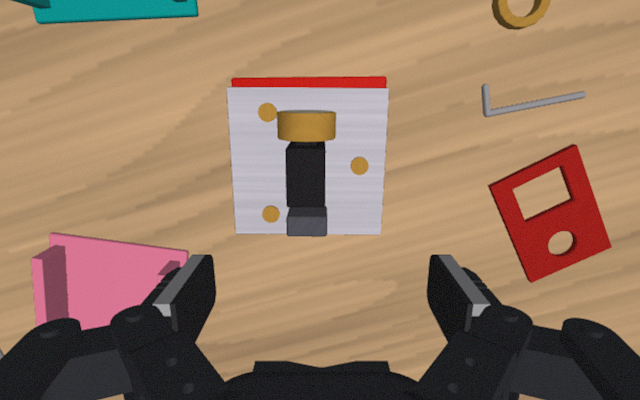

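Run:
```python
from bench import *
from h import *
from scipy import ndimage as nd
s=sense(); c=capture("wrist"); im=c["image"]; hsv=cv2.cvtColor(im,cv2.COLOR_BGR2HSV).astype(int)
l,n=nd.label((hsv[...,1]>110)&(hsv[...,0]>10)&(hsv[...,0]<30))
res=[]
for (x0,y0) in ((267,112),(271,214),(360,166)):
    i=l[y0,x0]; v,u=nd.center_of_mass(l==i); print((l==i).sum(),u,v); res.append((u,v))
A=np.array([[.04,.03],[-.04,.03],[0,-.04]])
for z in (.044,.046):
    B=np.array([wrist(s,q,z)[:2] for q in res])
    a=A-A.mean(0); b=B-B.mean(0); th=np.arctan2((a[:,0]*b[:,1]-a[:,1]*b[:,0]).sum(),(a*b).sum()); R=np.array([[np.cos(th),-np.sin(th)],[np.sin(th),np.cos(th)]])
    t=B.mean(0)-R@A.mean(0); print("  fit c",t.round(4),"yaw",th.round(4),"resid mm",((B-(A@R.T+t))*1e3).round(1).tolist(), np.linalg.norm(B[0]-B[1]))
# block top
print(wrist(s,(305.7,172),.09), s["position"], np.arctan2(s["eef_rot"][1,0],s["eef_rot"][0,0]))
```

```text
1917 301.93635889410535 123.72822117892541
213 271.47417840375584 213.23474178403757
235 360.21702127659574 164.94893617021276
  fit c [0.5647 0.1846] yaw -0.4381 resid mm [[-11.6, -7.7], [0.1, 3.0], [11.5, 4.7]] 0.07540932961388892
  fit c [0.5651 0.1844] yaw -0.4381 resid mm [[-11.8, -7.7], [0.3, 2.7], [11.5, 5.0]] 0.07485980227263603
[0.57477347 0.19053083 0.09      ] [0.55190419 0.18690061 0.24945129] -0.2880034540486133
```

Run:
```python
from bench import *
from h import *
from scipy import ndimage as nd
s=sense(); c=capture("wrist"); im=c["image"]; hsv=cv2.cvtColor(im,cv2.COLOR_BGR2HSV).astype(int)
M=(hsv[...,1]>110)&(hsv[...,0]>10)&(hsv[...,0]<30); 
print(M[100:125,256:282].astype(int))
m=M.copy(); m[:,277:]=0; m[:100]=0; m[126:]=0;m[:,:250]=0
rr,cc=np.nonzero(m); print(cc.min(),cc.max(),rr.min(),rr.max())
res=[(cc.mean(),rr.mean()),(271.47,213.23),(360.22,164.95)]; print(res)
A=np.array([[.04,.03],[-.04,.03],[0,-.04]])
for z in (.042,.044,.046):
    B=np.array([wrist(s,q,z)[:2] for q in res])
    a=A-A.mean(0); b=B-B.mean(0); th=np.arctan2((a[:,0]*b[:,1]-a[:,1]*b[:,0]).sum(),(a*b).sum()); R=np.array([[np.cos(th),-np.sin(th)],[np.sin(th),np.cos(th)]])
    t=B.mean(0)-R@A.mean(0); print("  fit c",t.round(4),"yaw",th.round(4),"resid mm",((B-(A@R.T+t))*1e3).round(1).tolist(), np.linalg.norm(B[0]-B[1]))
```

```text
[[0 0 0 0 0 0 0 0 0 0 0 0 0 0 0 0 0 0 0 0 0 0 0 0 0 0]
 [0 0 0 0 0 0 0 0 0 0 0 0 0 0 0 0 0 0 0 0 0 0 0 0 0 0]
 [0 0 0 0 0 0 0 0 0 0 0 0 1 0 0 0 0 0 0 0 0 0 0 0 0 0]
 [0 0 0 0 0 0 0 0 1 1 1 1 1 1 1 1 1 0 0 0 0 0 0 0 0 0]
 [0 0 0 0 0 0 0 1 1 1 1 1 1 1 1 1 1 1 0 0 0 0 0 0 0 0]
 [0 0 0 0 0 0 1 1 1 1 1 1 1 1 1 1 1 1 1 1 0 0 0 0 0 0]
 [0 0 0 0 0 1 1 1 1 1 1 1 1 1 1 1 1 1 1 1 0 0 0 0 0 0]
 [0 0 0 0 1 1 1 1 1 1 1 1 1 1 1 1 1 1 1 1 1 0 0 0 0 0]
 [0 0 0 0 1 1 1 1 1 1 1 1 1 1 1 1 1 1 1 1 1 0 0 0 0 0]
 [0 0 0 0 1 1 1 1 1 1 1 1 1 1 1 1 1 1 1 1 1 1 0 0 0 0]
 [0 0 0 0 1 1 1 1 1 1 1 1 1 1 1 1 1 1 1 1 1 1 0 0 0 0]
 [0 0 0 0 1 1 1 1 1 1 1 1 1 1 1 1 1 1 1 1 1 1 1 0 1 1]
 [0 0 0 0 1 1 1 1 1 1 1 1 1 1 1 1 1 1 1 1 1 1 1 1 1 1]
 [0 0 0 0 1 1 1 1 1 1 1 1 1 1 1 1 1 1 1 1 1 1 1 1 1 1]
 [0 0 0 0 1 1 1 1 1 1 1 1 1 1 1 1 1 1 1 1 1 1 0 1 1 1]
 [0 0 0 0 0 1 1 1 1 1 1 1 1 1 1 1 1 1 1 1 1 0 0 1 1 1]
 [0 0 0 0 0 1 1 1 1 1 1 1 1 1 1 1 1 1 1 1 1 0 0 1 1 1]
 [0 0 0 0 0 0 1 1 1 1 1 1 1 1 1 1 1 1 1 1 0 0 0 1 1 1]
 [0 0 0 0 0 0 0 1 1 1 1 1 1 1 1 1 1 1 1 0 0 0 0 1 1 1]
 [0 0 0 0 0 0 0 0 0 1 1 1 1 1 1 1 1 1 0 0 0 0 0 1 1 1]
 [0 0 0 0 0 0 0 0 0 0 0 1 1 1 1 0 0 0 0 0 0 0 0 1 1 1]
 [0 0 0 0 0 0 0 0 0 0 0 0 0 0 0 0 0 0 0 0 0 0 0 1 1 1]
 [0 0 0 0 0 0 0 0 0 0 0 0 0 0 0 0 0 0 0 0 0 0 0 1 1 1]
 [0 0 0 0 0 0 0 0 0 0 0 0 0 0 0 0 0 0 0 0 0 0 0 1 1 1]
 [0 0 0 0 0 0 0 0 0 0 0 0 0 0 0 0 0 0 0 0 0 0 0 1 1 1]]
260 276 102 120
[(np.float64(268.1828793774319), np.float64(111.13618677042801)), (271.47, 213.23), (360.22, 164.95)]
  fit c [0.5705 0.1917] yaw -0.2957 resid mm [[0.4, 0.1], [-0.3, 0.3], [-0.1, -0.3]] 0.0807310592893734
  fit c [0.5709 0.1915] yaw -0.2957 resid mm [[0.1, 0.0], [-0.1, 0.0], [-0.0, -0.0]] 0.08014693876020237
  fit c [0.5712 0.1913] yaw -0.2957 resid mm [[-0.2, -0.1], [0.2, -0.2], [0.1, 0.3]] 0.07956281823103147
```

>>> send_rows(
  motion=[
    [[10,2.5,-30],-0.4,100],
    [[19,4.5,-60],-0.4,100],
    [[19,4.5,-95],-0.4,100],
    [[19,4.5,-117],-0.4,100],
    [[19,4.5,-123],-0.4,100],
  ],
)

```text
clock: 4.92
position: [0.5704, 0.1917, 0.1251]
eef_rot: [[0.957, -0.29, -0.002], [-0.29, -0.957, -0.001], [-0.002, 0.001, -1.0]]
ft_force: [0.4, 0.4, 1.2]
gripper_width: 0.998
```

>>> send_rows(
  motion=[
    [[0,0,0],0,100],
    [[0,0,0],0,50],
    [[0,0,0],0,25],
    [[0,0,0],0,25],
    [[0,0,0],0,25],
  ],
  newtons=60,
)

```text
clock: 5.55
position: [0.571, 0.1919, 0.1269]
eef_rot: [[0.957, -0.29, 0.001], [-0.29, -0.957, 0.0], [0.001, -0.0, -1.0]]
ft_force: [-1.7, -0.1, 3.9]
gripper_width: 0.296
```

Run:
```python
from bench import *
from h import *
s=sense(); c=capture("wrist"); cv2.imwrite("pics/w3.png",c["image"])
print(s["clock"],s["position"],s["gripper_width"],s["eef_rot"][:,0],abs(s["qvel"]).max(),s["ft_force"],s["moment"])
```

```text
5.55 [0.57098803 0.19191556 0.12688676] 0.2964975884937114 [ 9.56982873e-01 -2.90143677e-01  6.53325627e-04] 0.0012478847820843698 [-1.734452   -0.14928764  3.91835398] [-0.05583205  0.19987992  0.0066109 ]
```

View pics/w3.png

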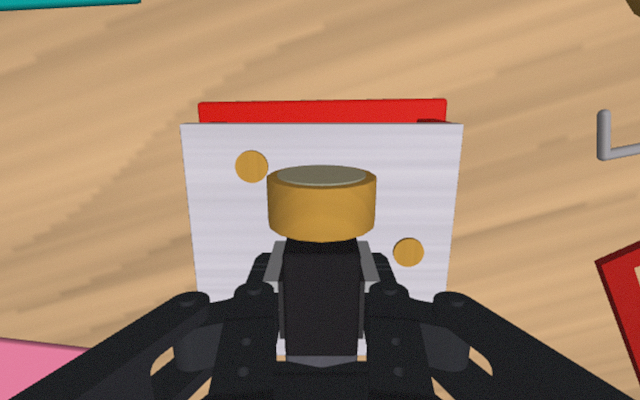

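>>> send_rows(
  motion=[
    [[0,0,5],0,25],
    [[0,0,20],0,25],
    [[0,0,45],0,25],
    [[0,0,75],0,25],
    [[0,0,90],0,25],
  ],
)

```text
clock: 6.22
position: [0.5711, 0.1919, 0.2186]
eef_rot: [[0.957, -0.29, 0.002], [-0.29, -0.957, 0.001], [0.002, -0.001, -1.0]]
ft_force: [0.5, 0.7, -3.7]
gripper_width: 0.299
```

>>> send_rows(
  motion=[
    [[0,0,0],0,25],
    [[0,0,0],0,25],
    [[0,0,0],0,25],
  ],
)

```text
clock: 6.6
position: [0.5706, 0.1918, 0.2152]
eef_rot: [[0.957, -0.29, -0.002], [-0.29, -0.957, -0.0], [-0.002, 0.001, -1.0]]
ft_force: [0.4, -0.0, -3.8]
gripper_width: 0.297
```

Run:
```python
from bench import *
from h import *
s=sense(); c=capture("wrist"); cv2.imwrite("pics/w4.png",c["image"])
print(s["clock"],s["position"],s["gripper_width"],s["eef_rot"][:,0],abs(s["qvel"]).max(),s["ft_force"],s["moment"])
```

```text
6.6 [0.57055854 0.19175734 0.21523929] 0.2969668615695105 [ 0.95696453 -0.29020071 -0.00156436] 0.0038142840343584304 [ 0.37344442 -0.01502239 -3.83053149] [ 0.00623055 -0.03671138  0.01097454]
```

View pics/w4.png

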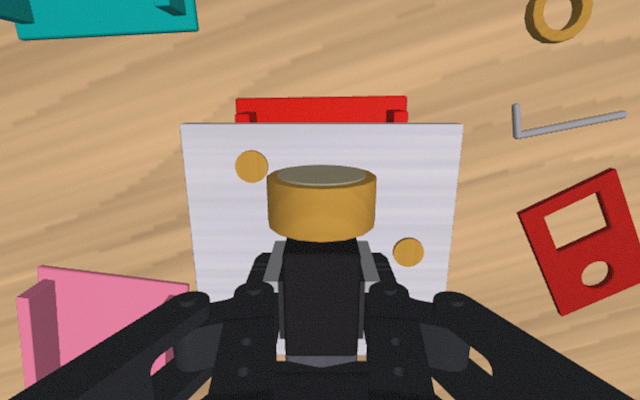

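Run:
```python
from bench import *
from h import *
from scipy import ndimage as nd
im=cv2.imread("pics/w4.png"); hsv=cv2.cvtColor(im,cv2.COLOR_BGR2HSV).astype(int)
M=(hsv[...,1]>110)&(hsv[...,0]>10)&(hsv[...,0]<30); l,n=nd.label(M)
res=[]
for (x,y) in ((250,166),(408,252)):
    i=l[y,x]; m=l==i; v,u=nd.center_of_mass(m); print(m.sum(),u,v,[ (k.start,k.stop) for k in nd.find_objects(l)[i-1]]); res.append((u,v))
s=dict(position=np.zeros(3),eef_rot=np.diag([1.,-1,-1]))
A=np.array([[.04,.03],[0,-.04]])
for z in (-.081,-.0829,-.085):
    B=np.array([wrist(s,q,z)[:2] for q in res]); d=B[0]-B[1]; a=A[0]-A[1]
    th=np.arctan2(d[1],d[0])-np.arctan2(a[1],a[0]); R=np.array([[np.cos(th),-np.sin(th)],[np.sin(th),np.cos(th)]])
    print(z,"len",np.linalg.norm(d),.0806,"yaw",th,"c",(B.mean(0)-R@A.mean(0)).round(4))
```

```text
804 251.10572139303483 166.068407960199 [(151, 182), (235, 268)]
672 407.9895833333333 251.81845238095238 [(238, 267), (393, 424)]
-0.081 len 0.07970569602394394 0.0806 yaw -0.0005182941537984487 c [0.0005 0.0001]
-0.0829 len 0.08071534212632277 0.0806 yaw -0.0005182941537986707 c [-0.0001  0.    ]
-0.085 len 0.08183126676579415 0.0806 yaw -0.0005182941537984487 c [-0.0008 -0.0001]
```

>>> send_rows(
  motion=[
    [[-10,-20,20],0,25],
    [[-25,-60,40],2,25],
    [[-30,-115,40],5,25],
    [[-30,-170,40],8,25],
    [[-30,-225,40],10,25],
  ],
)

```text
clock: 7.28
position: [0.5405, -0.0348, 0.2562]
eef_rot: [[0.993, -0.118, -0.0], [-0.118, -0.993, 0.0], [-0.0, -0.0, -1.0]]
ft_force: [1.6, 0.4, -4.3]
gripper_width: 0.295
```

>>> send_rows(
  motion=[
    [[5,-55,-5],0.5,25],
    [[15,-105,-20],0.5,25],
    [[22,-145,-40],0.5,25],
    [[25,-162,-60],0.5,25],
    [[25.5,-165.5,-70],0.5,25],
  ],
)

```text
clock: 7.9
position: [0.5659, -0.1994, 0.1847]
eef_rot: [[0.994, -0.112, -0.002], [-0.112, -0.994, 0.001], [-0.002, -0.001, -1.0]]
ft_force: [0.1, 0.4, -4.8]
gripper_width: 0.296
```

>>> send_rows(
  motion=[
    [[0,0,0],0,25],
    [[0,0,0],0,25],
    [[0,0,0],0,25],
  ],
)

```text
clock: 8.28
position: [0.5666, -0.1981, 0.1873]
eef_rot: [[0.994, -0.11, 0.001], [-0.11, -0.994, -0.0], [0.001, 0.0, -1.0]]
ft_force: [0.0, 0.1, -4.2]
gripper_width: 0.297
```

Run:
```python
from bench import *
from h import *
s=sense(); c=capture("wrist"); cv2.imwrite("pics/w5.png",c["image"]); c=capture("scene"); cv2.imwrite("pics/s5.png",cv2.resize(c["image"][150:310,150:350],(750,600),interpolation=cv2.INTER_CUBIC))
print(s["clock"],s["position"],s["gripper_width"],np.arctan2(s["eef_rot"][1,0],s["eef_rot"][0,0]),abs(s["qvel"]).max(),s["ft_force"],s["moment"])
print("shift mm",(np.array([.566,-.1986])-s["position"][:2])*1e3)
```

```text
8.275 [ 0.56659155 -0.19808455  0.18729213] 0.29729239462485285 -0.11035223158181016 0.004999732029932404 [ 0.03505539  0.10185535 -4.21021699] [ 0.06855926 -0.01848209  0.06276704]
shift mm [-0.59155012 -0.5154513 ]
```

View pics/w5.png

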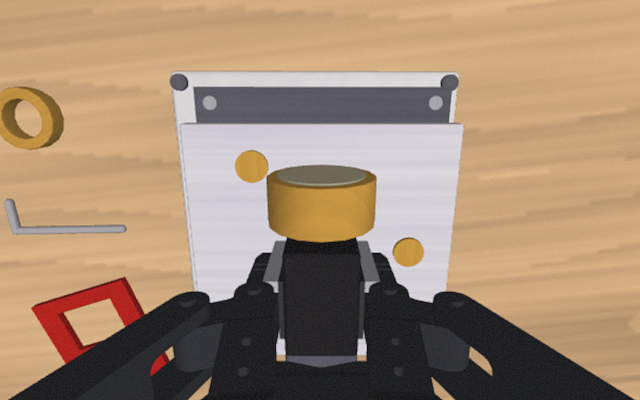

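View pics/s5.png

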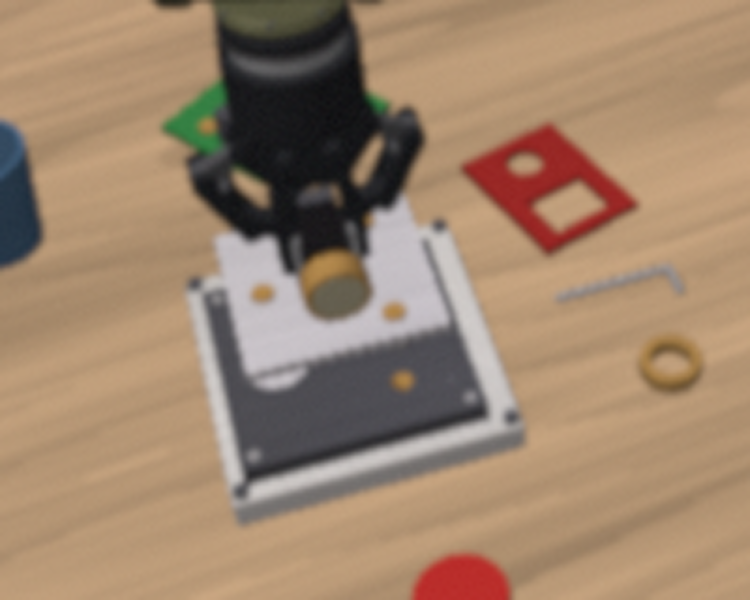

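>>> send_rows(
  motion=[
    [[-0.5,-0.5,-8],0,25],
    [[-0.5,-0.5,-16],0,25],
    [[-0.5,-0.5,-22],0,25],
    [[-0.5,-0.5,-26],0,25],
    [[-0.5,-0.5,-28],0,25],
  ],
)

```text
clock: 9.0
position: [0.5658, -0.1991, 0.1581]
eef_rot: [[0.994, -0.111, -0.0], [-0.111, -0.994, 0.0], [-0.0, -0.0, -1.0]]
ft_force: [0.3, 0.1, -4.3]
gripper_width: 0.3
```

>>> send_rows(
  motion=[
    [[0,0,0],0,25],
    [[0,0,-1],0,25],
    [[0,0,-2],0,25],
    [[0,0,-2],0,25],
    [[0,0,-2],0,25],
  ],
)

```text
clock: 9.62
position: [0.5658, -0.1992, 0.1564]
eef_rot: [[0.994, -0.111, 0.0], [-0.111, -0.994, -0.0], [0.0, 0.0, -1.0]]
ft_force: [0.7, -0.8, -3.6]
gripper_width: 0.295
```

>>> send_rows(
  motion=[
    [[0,0.4,-0.5],0,25],
    [[0,0.4,-1],0,25],
    [[0,0.4,-1.5],0,25],
    [[0,0.4,-1.5],0,25],
  ],
)

```text
clock: 10.12
position: [0.5658, -0.1988, 0.1548]
eef_rot: [[0.994, -0.111, -0.0], [-0.111, -0.994, 0.0], [-0.0, -0.0, -1.0]]
ft_force: [0.5, 0.4, -2.8]
gripper_width: 0.293
```

>>> send_rows(
  motion=[
    [[0,0,-0.5],0,25],
    [[0,0,-1],0,25],
    [[0,0,-1],0,25],
  ],
)

```text
clock: 10.5
position: [0.5658, -0.1987, 0.1538]
eef_rot: [[0.994, -0.111, -0.0], [-0.111, -0.994, 0.0], [-0.0, -0.0, -1.0]]
ft_force: [-0.4, 0.5, -3.5]
gripper_width: 0.297
```

>>> send_rows(
  motion=[
    [[0,0,-0.5],0,25],
    [[0,0,-1],0,25],
    [[0,0,-1],0,25],
  ],
)

```text
clock: 10.88
position: [0.5658, -0.1988, 0.1528]
eef_rot: [[0.994, -0.111, -0.0], [-0.111, -0.994, 0.0], [-0.0, -0.0, -1.0]]
ft_force: [-0.8, -0.1, -3.4]
gripper_width: 0.297
```

>>> send_rows(
  motion=[
    [[0,0,-0.5],0,25],
    [[0,0,-1],0,25],
    [[0,0,-1],0,25],
  ],
)

```text
clock: 11.25
position: [0.5658, -0.1987, 0.1518]
eef_rot: [[0.994, -0.111, -0.0], [-0.111, -0.994, 0.0], [-0.0, -0.0, -1.0]]
ft_force: [0.2, 0.2, -4.1]
gripper_width: 0.296
```

Run:
```python
from bench import *
s=sense(); print(s["position"],s["ft_force"],s["moment"])
```

```text
[ 0.56579274 -0.1987323   0.15182303] [ 0.19110682  0.18974908 -4.13892605] [-0.02392419 -0.01218269  0.02112619]
```

>>> send_rows(
  motion=[
    [[0,0,-0.5],0,25],
    [[0,0,-0.5],0,25],
  ],
)

```text
clock: 11.5
position: [0.5658, -0.1988, 0.1514]
eef_rot: [[0.994, -0.111, -0.0], [-0.111, -0.994, 0.0], [-0.0, 0.0, -1.0]]
ft_force: [0.5, 0.5, -4.0]
gripper_width: 0.295
```

Run:
```python
from bench import *
s=sense(); print(s["position"],s["ft_force"],s["moment"])
```

```text
[ 0.5658011  -0.19875624  0.15135354] [ 0.47577702  0.481744   -3.96205593] [ 0.00752128 -0.01491057 -0.02757502]
```

>>> send_rows(
  motion=[
    [[0,0,-0.5],0,25],
    [[0,0,-0.5],0,25],
  ],
)

```text
clock: 11.75
position: [0.5658, -0.1988, 0.1508]
eef_rot: [[0.994, -0.111, -0.0], [-0.111, -0.994, 0.0], [-0.0, -0.0, -1.0]]
ft_force: [0.4, -0.5, -4.1]
gripper_width: 0.295
```

>>> send_rows(
  motion=[
    [[0,0,-0.5],0,25],
    [[0,0,-0.5],0,25],
  ],
)

```text
clock: 12.0
position: [0.5658, -0.1987, 0.1503]
eef_rot: [[0.994, -0.111, -0.0], [-0.111, -0.994, 0.0], [-0.0, -0.0, -1.0]]
ft_force: [0.9, -0.1, -4.5]
gripper_width: 0.292
```

>>> send_rows(
  motion=[
    [[0,0,-0.5],0,25],
    [[0,0,-0.5],0,25],
  ],
)

```text
clock: 12.25
position: [0.5658, -0.1987, 0.1498]
eef_rot: [[0.994, -0.111, -0.0], [-0.111, -0.994, 0.0], [-0.0, -0.0, -1.0]]
ft_force: [0.2, -0.5, -4.5]
gripper_width: 0.294
```

>>> send_rows(
  motion=[
    [[0,0,-0.5],0,25],
    [[0,0,-0.5],0,25],
  ],
)

```text
clock: 12.5
position: [0.5658, -0.1988, 0.1495]
eef_rot: [[0.994, -0.111, -0.0], [-0.111, -0.994, 0.0], [-0.0, -0.0, -1.0]]
ft_force: [-2.2, -0.2, -3.5]
gripper_width: 0.298
```

>>> send_rows(
  motion=[
    [[0,0,-0.5],0,25],
    [[0,0,-0.5],0,25],
  ],
)

```text
clock: 12.75
position: [0.5658, -0.1988, 0.1493]
eef_rot: [[0.994, -0.111, 0.0], [-0.111, -0.994, -0.0], [0.0, 0.0, -1.0]]
ft_force: [-4.7, 0.9, 4.2]
gripper_width: 0.294
```

>>> send_rows(
  motion=[
    [[0,0,-0.5],0,25],
    [[0,0,-0.5],0,25],
  ],
)

```text
clock: 13.0
position: [0.5659, -0.1989, 0.1492]
eef_rot: [[0.994, -0.111, 0.001], [-0.111, -0.994, -0.0], [0.001, 0.0, -1.0]]
ft_force: [-7.0, 1.2, 9.2]
gripper_width: 0.298
```

>>> send_rows(
  motion=[
    [[-0.3,0,0.8],0,25],
    [[-0.6,0,0.8],0,25],
  ],
)

```text
clock: 13.25
position: [0.5655, -0.1988, 0.1493]
eef_rot: [[0.994, -0.111, 0.001], [-0.111, -0.994, -0.0], [0.001, 0.0, -1.0]]
ft_force: [0.9, 1.1, 0.5]
gripper_width: 0.297
```

>>> send_rows(
  motion=[
    [[0,0,-0.5],0,25],
    [[0,0,-0.5],0,25],
  ],
)

```text
clock: 13.5
position: [0.5655, -0.1988, 0.1492]
eef_rot: [[0.994, -0.111, 0.001], [-0.111, -0.994, -0.0], [0.001, 0.0, -1.0]]
ft_force: [-0.5, 1.0, 4.6]
gripper_width: 0.295
```

>>> send_rows(
  motion=[
    [[0,0,-0.5],0,25],
    [[0,0,-0.5],0,25],
  ],
)

```text
clock: 13.75
position: [0.5656, -0.1988, 0.1492]
eef_rot: [[0.994, -0.111, 0.001], [-0.111, -0.994, -0.0], [0.001, 0.0, -1.0]]
ft_force: [-3.0, 3.2, 9.3]
gripper_width: 0.297
```

Run:
```python
from bench import *
s=sense(); print(s["position"],s["ft_force"],s["moment"],s["eef_rot"][2])
```

```text
[ 0.56556278 -0.19879715  0.14917379] [-3.02323438  3.19337982  9.30822111] [0.50228485 0.42265812 0.07683989] [ 1.36353347e-03  2.43960919e-04 -9.99999041e-01]
```

>>> send_rows(
  motion=[
    [[-0.2,0.2,0.7],0,25],
    [[-0.2,0.2,0.7],0,25],
  ],
  newtons=20,
)

```text
clock: 14.0
position: [0.5653, -0.1987, 0.1493]
eef_rot: [[0.994, -0.111, 0.001], [-0.111, -0.994, -0.0], [0.001, 0.0, -1.0]]
ft_force: [0.8, -0.3, 3.6]
gripper_width: 0.29
```

Run:
```python
from bench import *
s=sense(); print(s["position"],s["ft_force"],s["moment"],s["eef_rot"][2])
```

```text
[ 0.56533032 -0.19868421  0.14925618] [ 0.7864909  -0.32544663  3.57436075] [ 0.08968057 -0.28491336  0.00832993] [ 1.24158377e-03  3.58920320e-04 -9.99999165e-01]
```

Now release gently, staying in place.

>>> send_rows(
  motion=[
    [[0,0,0.3],0,32],
    [[0,0,0.3],0,36],
    [[0,0,0.3],0,45],
    [[0,0,0.3],0,45],
  ],
)

```text
clock: 14.5
position: [0.5649, -0.1985, 0.149]
eef_rot: [[0.994, -0.111, -0.0], [-0.111, -0.994, 0.0], [-0.0, -0.0, -1.0]]
ft_force: [0.5, -0.7, -0.1]
gripper_width: 0.453
```

Run:
```python
from bench import *
from h import *
s=sense(); print(s["clock"],s["position"],s["ft_force"],s["moment"],s["gripper_width"])
c=capture("wrist"); cv2.imwrite("pics/w6.png",c["image"]); c=capture("scene"); cv2.imwrite("pics/s6.png",cv2.resize(c["image"][150:310,150:350],(750,600),interpolation=cv2.INTER_CUBIC))
```

```text
14.5 [ 0.56494288 -0.19854221  0.14903378] [ 0.46415927 -0.65681919 -0.06425268] [ 0.07548965  0.05878279 -0.04392844] 0.45305929163823033
```

View pics/w6.png

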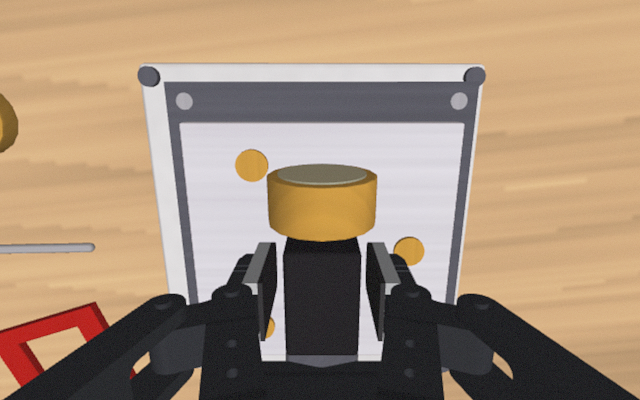

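View pics/s6.png

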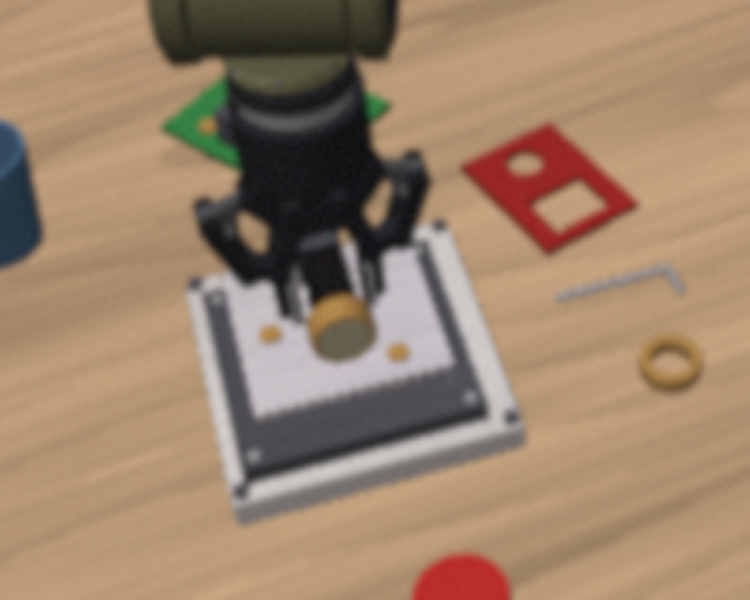

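>>> send_rows(
  motion=[
    [[0,0,0],0,70],
    [[0,0,10],0,80],
    [[0,0,35],0,100],
    [[0,0,70],0,100],
    [[0,0,90],0,100],
  ],
)

```text
clock: 15.22
position: [0.5653, -0.1987, 0.2419]
eef_rot: [[0.994, -0.111, 0.002], [-0.111, -0.994, -0.001], [0.003, 0.001, -1.0]]
ft_force: [-0.1, 0.1, 0.2]
gripper_width: 1.003
```

>>> send_rows(
  motion=[
    [[-8,0,10],0,100],
    [[-15,0,10],0,100],
    [[-15,0,10],0,100],
    [[-15,0,10],0,100],
    [[-15,0,10],0,100],
  ],
)

```text
clock: 15.85
position: [0.55, -0.1985, 0.2487]
eef_rot: [[0.994, -0.111, -0.001], [-0.111, -0.994, 0.0], [-0.001, -0.0, -1.0]]
ft_force: [-0.3, -0.5, 0.3]
gripper_width: 1.003
```

Run:
```python
from bench import *
from h import *
s=sense(); print(s["clock"],s["position"],s["ft_force"],s["gripper_width"],abs(s["qvel"]).max())
np.savez("w7.npz",p=s["position"],R=s["eef_rot"])
c=capture("wrist"); cv2.imwrite("pics/w7.png",c["image"])
```

```text
15.85 [ 0.55004924 -0.1985275   0.24872995] [-0.328297   -0.46181301  0.31931809] 1.0034172263135812 0.0030745706201307102
```

View pics/w7.png

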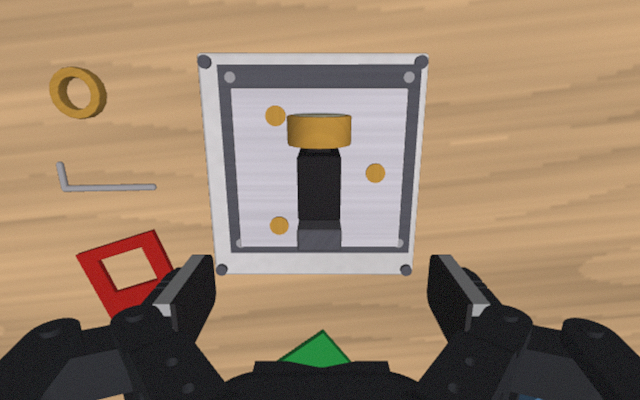

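```bash
cat > tilt.py <<'E'
from h import *
from scipy import ndimage as nd
def tilt(f,seed,s,dots0,z0):
    im=cv2.imread(f); g=cv2.cvtColor(im,cv2.COLOR_BGR2GRAY); hsv=cv2.cvtColor(im,cv2.COLOR_BGR2HSV).astype(int)
    m=((hsv[...,1]<45)&(g>150)); l,n=nd.label(m); m=l==l[seed[1],seed[0]]
    m=nd.binary_opening(m,iterations=1)
    cs,_=cv2.findContours(m.astype(np.uint8),cv2.RETR_EXTERNAL,cv2.CHAIN_APPROX_NONE); c=cv2.convexHull(max(cs,key=cv2.contourArea))
    q=cv2.approxPolyDP(c,8,True).reshape(-1,2).astype(float); print("quad",q.tolist(),m.sum())
    # refine edges: subpixel gradient along normals on grayscale
    gf=cv2.GaussianBlur(g,(0,0),0.8).astype(float); lines=[]
    for i in range(4):
        a,b=q[i],q[(i+1)%4]; t=(b-a)/np.linalg.norm(b-a); nn=np.array([-t[1],t[0]]); P=[]
        for k in np.linspace(.08,.92,60):
            o=a+k*(b-a); w=np.arange(-4,4.01,.25); pr=nd.map_coordinates(gf,[o[1]+w*nn[1],o[0]+w*nn[0]],order=1); d=abs(np.gradient(pr)); d=np.where(d>d.max()*.4,d,0)
            P.append(o+nn*(w*d).sum()/d.sum())
        P=np.array(P,np.float32); L=cv2.fitLine(P,cv2.DIST_HUBER,0,.01,.01).ravel(); lines.append((L[2:],L[:2]))
    C=[]
    for i in range(4):
        (p1,d1),(p2,d2)=lines[i-1],lines[i]; k=np.linalg.solve(np.array([d1,-d2]).T,p2-p1); C.append(p1+k[0]*d1)
    C=np.array(C,float)
    D=[]
    for d,o in dots0: # dot centres
        M=(hsv[...,1]>110)&(hsv[...,0]>10)&(hsv[...,0]<30); w=np.zeros_like(M); r=11; w[d[1]-r:d[1]+r+1,d[0]-r:d[0]+r+1]=1
        M&=w; 
        if o: M[:,o:]=0
        v,u=nd.center_of_mass(M); D.append((u,v))
    X=[]
    ctr=C.mean(0)
    for p in C: # image up = +x ; image left = +y
        X.append([.058*np.sign(ctr[1]-p[1]),.060*np.sign(ctr[0]-p[0]),.008])
    X+= [[.04,.03,.008],[-.04,.03,.008],[0,-.04,.008]]; X=np.array(X); U=np.vstack([C,D])
    for nm,sl in (("all",slice(0,7)),("corners",slice(0,4))):
        ok,rv,tv=cv2.solvePnP(X[sl],U[sl],K_w,None,flags=cv2.SOLVEPNP_IPPE)
        rv,tv=cv2.solvePnPRefineLM(X[sl],U[sl],K_w,None,rv,tv)
        pr=cv2.projectPoints(X[sl],rv,tv,K_w,None)[0].reshape(-1,2); err=np.sqrt(((pr-U[sl])**2).sum(1).mean())
        Rw=s["R"]@H[:3,:3]; Ro=Rw@cv2.Rodrigues(rv)[0]; to=s["p"]+s["R"]@H[:3,3]+Rw@tv.ravel()
        n=Ro[:,2]; cx=Ro.T@[0,0,1]
        print(f,nm,"rms px",err.round(2),"origin",to.round(4),"yaw",np.arctan2(Ro[1,0],Ro[0,0]).round(4),"up in carrier frame x,y",cx[:2].round(4))
E
python3 - <<'E'
from tilt import *
d=np.load("w7.npz"); tilt("pics/w7.png",(250,180),dict(p=d["p"],R=d["R"]),[((276,116),286),((280,226),None),((375,173),None)],0)
y=-.288; 
R=np.array([[9.58561245e-01,np.sin(-.2889),0],[-2.84886535e-01,-.9586,0],[0,0,-1]]); 
tilt("pics/w2.png",(250,170),dict(p=np.array([0.55209566,0.1859625,0.24941319]),R=R),[((267,112),277),((271,214),None),((360,165),None)],0)
E
```

```text
quad [[407.0, 90.0], [399.0, 246.0], [237.0, 244.0], [232.0, 88.0]] 19147
pics/w7.png all rms px 96.77 origin [ 0.3981 -0.2592 -0.43  ] yaw -1.167 up in carrier frame x,y [-0.9408 -0.2815]
pics/w7.png corners rms px 127.89 origin [ 0.5302 -0.1927 -0.1036] yaw -1.5655 up in carrier frame x,y [0.3991 0.5193]
quad [[226.0, 89.0], [387.0, 88.0], [380.0, 233.0], [236.0, 233.0]] 16297
pics/w2.png all rms px 0.5 origin [0.5707 0.1915 0.0335] yaw -0.2964 up in carrier frame x,y [ 0.0014 -0.0132]
pics/w2.png corners rms px 126.94 origin [ 0.5485  0.2006 -0.0773] yaw -1.8273 up in carrier frame x,y [0.1927 0.433 ]
```

```bash
python3 - <<'E'
t=open("tilt.py").read()
t=t.replace('''        ok,rv,tv=cv2.solvePnP(X[sl],U[sl],K_w,None,flags=cv2.SOLVEPNP_IPPE)
''','''        Rw=s["R"]@H[:3,:3]; y=np.arctan2(s["R"][1,0],s["R"][0,0]); G=cv2.Rodrigues(np.array([0,0,y]))[0]
        P0=wrist(dict(eef_rot=s["R"],position=s["p"]),C.mean(0),z0); rv=cv2.Rodrigues(Rw.T@G)[0]; tv=(Rw.T@(P0-s["p"]-s["R"]@H[:3,3])).reshape(3,1)
''').replace('print(f,nm','print((pr-U[sl]).round(1).tolist()) ; print(f,nm')
open("tilt.py","w").write(t)
E
python3 - <<'E'
from tilt import *
d=np.load("w7.npz"); tilt("pics/w7.png",(250,180),dict(p=d["p"],R=d["R"]),[((276,116),286),((280,226),None),((375,173),None)],.058)
R=np.array([[9.58561245e-01,-.2849,0],[-2.84886535e-01,-.9586,0],[0,0,-1]]); 
tilt("pics/w2.png",(250,170),dict(p=np.array([0.55209566,0.1859625,0.24941319]),R=R),[((267,112),277),((271,214),None),((360,165),None)],.036)
E
```

```text
quad [[407.0, 90.0], [399.0, 246.0], [237.0, 244.0], [232.0, 88.0]] 19147
[[0.2, 0.2], [0.2, 0.2], [-0.2, 0.3], [-0.3, 0.2], [0.3, 0.0], [0.3, -0.7], [-0.4, -0.3]]
pics/w7.png all rms px 0.42 origin [ 0.5654 -0.1986  0.0567] yaw -0.1114 up in carrier frame x,y [ 0.0032 -0.0041]
[[-0.0, 0.1], [0.1, -0.1], [-0.1, -0.1], [-0.0, 0.0]]
pics/w7.png corners rms px 0.09 origin [ 0.5655 -0.1987  0.0561] yaw -0.1116 up in carrier frame x,y [-0.0001 -0.0044]
quad [[226.0, 89.0], [387.0, 88.0], [380.0, 233.0], [236.0, 233.0]] 16297
[[-0.4, 0.2], [0.1, 0.2], [0.4, 0.2], [-0.4, 0.2], [0.4, 0.1], [0.3, -0.8], [-0.4, -0.2]]
pics/w2.png all rms px 0.5 origin [0.5707 0.1915 0.0335] yaw -0.2964 up in carrier frame x,y [ 0.0014 -0.0132]
[[-0.0, 0.1], [-0.0, 0.1], [0.3, -0.1], [-0.2, -0.2]]
pics/w2.png corners rms px 0.22 origin [0.5707 0.1915 0.0328] yaw -0.2968 up in carrier frame x,y [-0.0016 -0.0139]
```

>>> send_rows(
  motion=[
    [[-20,0,-20],0,100],
    [[-20,0,-20],0,100],
    [[-20,0,-20],0,100],
    [[-20,0,-20],0,100],
    [[-20,0,-20],0,100],
  ],
)

```text
clock: 16.52
position: [0.5304, -0.1985, 0.2295]
eef_rot: [[0.994, -0.111, 0.001], [-0.111, -0.994, -0.0], [0.001, 0.0, -1.0]]
ft_force: [-0.1, 0.5, -0.5]
gripper_width: 1.001
```

Run:
```python
from bench import *
from tilt import *
s=sense(); print(s["clock"],s["position"],s["ft_force"],abs(s["qvel"]).max())
c=capture("wrist"); cv2.imwrite("pics/w8.png",c["image"])
S=dict(p=s["position"],R=s["eef_rot"]); P=np.array([.5655,-.1986,.0])
D=[]
y=-.1116; G=np.array([[np.cos(y),-np.sin(y)],[np.sin(y),np.cos(y)]])
for a in ([.04,.03],[-.04,.03],[0,-.04]):
    u=proj(s,np.r_[P[:2]+G@a,.066]); D.append(tuple(int(round(k)) for k in u))
print(D)
tilt("pics/w8.png",(D[0][0]-20,D[0][1]+40),S,[(D[0],D[0][0]+10),(D[1],None),(D[2],None)],.058)
c=capture("top"); cv2.imwrite("pics/top8.png",c["image"])
```

```text
16.525 [ 0.53036388 -0.19854608  0.22951731] [-0.13267956  0.46129337 -0.45634314] 0.005317741127970192
[(266, 85), (271, 208), (377, 150)]
quad [[412.0, 56.0], [405.0, 231.0], [229.0, 232.0], [218.0, 55.0]] 23307
[[0.1, -0.1], [0.1, 0.3], [-0.3, 0.1], [-0.5, 0.0], [0.8, 0.4], [0.4, -0.6], [-0.6, -0.2]]
pics/w8.png all rms px 0.55 origin [ 0.5653 -0.1986  0.0567] yaw -0.1111 up in carrier frame x,y [0.0034 0.0001]
[[0.0, 0.0], [0.1, -0.0], [-0.1, -0.0], [-0.0, 0.0]]
pics/w8.png corners rms px 0.07 origin [ 0.5653 -0.1987  0.0561] yaw -0.1115 up in carrier frame x,y [0.0016 0.0035]
```

View pics/w8.png

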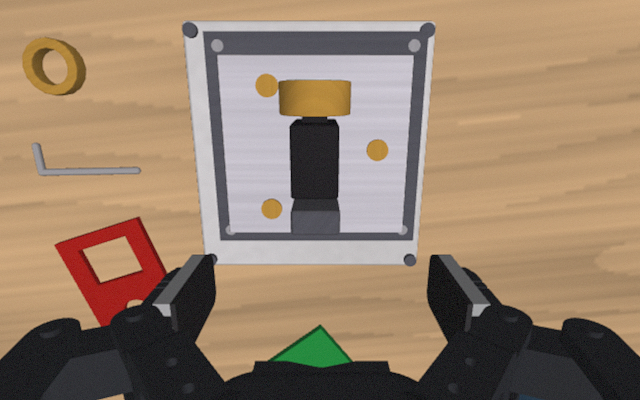

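View pics/top8.png

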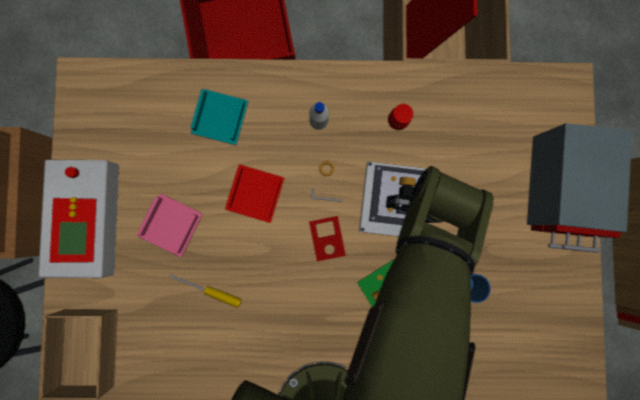

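Both views show the carrier level to about 0.004 rad and centred on the seats. The gripper is clear, and the other things look unmoved.

```bash
python3 -c "
from bench import *
print(finish_job())"
```

```text
the job is handed in; nothing more can be done
None
```

I lifted the carrier out of the red cradle, set it on the seat plate of the white base, let go of it and handed the job in at about 16.6 s. `finish_job` reports no verdict, so what follows rests on my own checks.

**How it was done:** I found the seats with the wrist camera before picking anything up: plate centre about (0.566, -0.199) m, turned -0.112 rad. I gripped the block, moved over and lowered the last stretch in 0.5 mm steps until I felt contact. A sideways force showed the feet slightly off towards +x, so I shifted about 0.6 mm and pressed lightly again. I eased the load off before opening the fingers. The highest load I read on the feet was about 15 N.

**Last checks:**
- **Level:** two wrist-camera fits after release gave a tilt of 0.004 rad or less. A foot left out of its seat would show about 0.05 rad.
- **Position:** the carrier's origin is within about 1 mm of the seat centre found beforehand, and its turn matches to about 0.001 rad.
- **Clear and undisturbed:** the open gripper stood clear of the carrier. In the last top view the other things looked unmoved, except the cup and the green look-alike, which the arm partly hid.

**Disagreements:**
- The same camera fit on the carrier while it lay in the cradle showed about 0.013 rad of apparent tilt and read about 2.5–3 mm low. The tilt check is therefore only good to about 0.01 rad, close to the 0.015 rad limit.
- The camera put the seated underside at 56–57 mm, while the feel of contact put it at 58.3 mm. That gap fits the same height error.

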